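Shut the injector bin and square the cooler cover into the ledge corner

ROBOT

A 6-joint arm with a two-finger parallel gripper is mounted at the origin on the work surface. World frame = base frame: x ahead of the robot, y to its left, z up, the work surface at z = 0. Lengths are in mm, angles in rad, forces in N, time in s.
With the tool pointing down it reaches from about 325 to 875 mm from the base axis. Payload 4.4 kg.
Tool frame: the origin (TCP) lies on the centre line of the jaws, within the pads' length; the fingertips stand ahead of it and the grasp point (between the pads) lies 6 mm ahead of it (ctrl.tcp_to_tips is the z of the fingertips in the tool frame, in mm); z points along the fingers, y is the line along which they close (so a half turn about z gives the same grasp; the last joint's range is limited). The gripper opens to 85 mm and grips with 20 to 120 N. Pads are 22 mm wide; open, the fingers measure 114 mm over their backs; the gripper's body (76 mm by 85 mm) begins 54 mm behind the grasp point. The pads swing forward as they close: fully open they stand 13 mm farther back than shut.
Start: joints at [1.036, 0.207, 1.542, -0, 1.393, -0.15], TCP at [215.317, 533.166, 256.282] pointing down, gripper open.
Joint ranges: [-2.73, 2.73], [-0.86, 2.22], [0.23, 2.46], [-1.11, 4.25], [0.08, 2.63], [-2.82, 2.82]. Speed limits (rad/s): [2.79, 2.79, 3.14, 3.14, 3.14, 3.14].

INTERFACE

Orientations are given as a 3x3 rotation matrix whose columns are the frame's x, y, z axes.
In Python, from plant import ctrl, sensors, optics gives the robot as it stands. Calls block until the motion is done:
- ctrl.move_ptp(position, orientation): joint-space move of the TCP to a pose.
- ctrl.move_l(position, rot=None, vel=150, threshold=None): straight line of the TCP; rot=None keeps the orientation; vel is the mean speed in mm/s. With threshold (N) it stops when the force on the tool has changed by that much, and returns True; else False.
- ctrl.set_joints(angles): joint-space move.
- ctrl.gripper_to(opening, force=None): finger opening in mm; force is the grip in N (None keeps the last); returns when the fingers have stopped.
- ctrl.hold(seconds).
- ctrl.solve_ik(position, orientation): joint angles nearest the present ones, or None.
- sensors.read_state(): the state.
- optics.grab_frame(name): name is "scene" or "top"; returns (picture, depth): 480x640x3 uint8, red, green, blue; 480x640 float32, mm along the optical axis (not along the pixel's ray), 0 where there is no reading.
- optics.camera_params(name): a dict with "mtx" (3x3 intrinsics, pixels), "k1" (the pictures are not rectified: a ray, as slopes to the right and down, at radius r is drawn at 1 + k1 r^2 times it, then the intrinsics apply), "R" (3x3) and "t" (3): a world point X has camera coordinates R X + t. Camera axes: x right, y down, z forward; pixel columns grow to the right and rows downward; lengths in mm; the calibration is good to about 2 mm. A picture is of the moment at which its call begins. camera_params takes no time and is no camera call.
A pose or a line that the arm cannot do raises ctrl.MotionError and nothing moves.
- ctrl.finish_job(): hands the job in; it is judged then, once.
The state is a dict: "t": time; "q": joint angles; "qvel": joint speeds; "tau": joint torques, N m; "eef_pos": TCP position; "eef_rot": TCP orientation; "force": force on the tool from outside, world axes, zero at the start; "wrist_torque": the same for the moment, N m; "grip_width": finger opening in mm; "grasp_force": force on a finger pad.
Only numpy, scipy, OpenCV 4.12 (cv2) and the standard library are available. Lean on these libraries where they do the work, as an engineer would, in place of code of your own. Each camera call takes 0.05 s, during which the arm holds its last target. There are 200 camera calls.

TASK

Stand or lay the copper injector nozzle inside the tipped-open bin, lowering it in rather than letting it fall from above the rim, and tip the bin fully shut. Then push the dark oil-cooler cover along the ledge until it lies flat, square and flush in the ledge's corner below that bin, one long side tight against the back rail and one short side tight against the end rail. Leave the rubber diaphragm and the three packing glands where they lie.

Things in the scene. Friction and masses are not known exactly. Their poses are not given: they have to be found in the camera images.
- locker: Fixed locker unit, place and yaw vary: checkered aluminium ledge, top at z 30 mm, grey steel rack of three tilt bins on its far part. Origin at table height in mid ledge; x away from the robot to the bins, y left, z up. Clear ledge x -150 to 100, y -180 to 385 mm. Shut bin faces at x 115; rack top z 230, from x 117 on. Only the right-hand bin (y -175 to -5) moves; the other two are shut, fixed.
- corner (a point): Inner corner of the ledge's rails at ledge-top height: x 100, y -180, z 30 mm in the locker frame, axes as the locker's. The back rail runs from here to the left (+y) all along the ledge below the bins, the end rail towards the robot (-x) for 250 mm; both are aluminium upstands 20 mm high, 6 mm thick, inner faces through this point.
- bin (a joint): Tilt of the right-hand bin about its hinge (rad): 0 = shut, upright; grows as its top tips towards the robot; stop at 0.80. Starts open, 0.68 to 0.79, near its balance point, and hinge friction holds it there; pushed back past about 0.4 it tends to fall shut by itself. A few newtons at its top edge move it. No latch.
- bin_hinge (a point): Middle of the bin's hinge line (front lower edge), 60 mm above the table; turns with the bin, axes as the locker's when shut. In this frame: grey sheet bin, open on top, depth x 0 to 110 mm, width y -85 to 85, front sheet at x 0, 160 high, back 105 high, side edges slope between them, sheet 3 thick. Open, its front slopes up towards the robot over the ledge corner.
- bin_lip (a point): Middle of the front edge of the bin's folded pull lip, 12 mm out from the top of the front sheet and as wide as the bin: x -12, z 160 mm in the bin_hinge frame.
- bin_floor (a point): Centre of the bin's inner floor, turns with the bin: x = +55, z = +3 mm in the bin_hinge frame.
- cover: Loose oil-cooler cover, dark grey casting, about 0.65 kg: rectangular flange 100 (x) x 150 (y) x 12 mm, square corners, small bolt holes; raised middle with sloping sides, 76 x 112 at the foot, to 28 mm, small boss to 33. Origin: centre of underside, z up. Flat on the ledge off both rails, long sides within 0.35 rad of the back rail's line. Slides at 2 to 6 N. Same after half a turn.
- nozzle: Loose stubby copper fuel injector nozzle, 60 mm tall, 0.2 kg, standing upright on its broad end: cylinder 27 mm in diameter from 0 to 34 mm, then a stem 17 mm in diameter up to 51 mm, and a small tip. Origin at the centre of its broad end face, z along its axis towards the tip.
- nozzle_mid (a point): Point on the nozzle's axis 30 mm from its broad end, half way along it.
- diaphragm: Bystander: black rubber pump diaphragm disc, 104 mm in diameter, 9 mm thick, lying flat at the left end of the ledge. Origin at the centre of its underside.
- gland1: Bystander: bronze packing gland, oval two-hole flange 58 x 34 mm, 8 mm thick, with a round neck 34 mm in diameter up to 32 mm. Origin at the centre of its underside.
- gland2: Bystander: bronze packing gland, same as gland1.
- gland3: Bystander: bronze packing gland, same as gland1.
Mind the look-alikes: they are no part of the job. Leave any blue look-alike of the gland2 alone.

How it is judged:
By the outcome, as a careful person would: the job done as asked, in the order asked, and still so for the second after the job is handed in, with the robot touching nothing.
It also fails if it takes over 72 s, if anything falls off the work surface, if the arm or the gripper's body presses on something with over 40 N, if the wrist force passes 120 N, or if a joint passes its speed limit or range.

## Working session

There is one attempt and no reset: what is moved stays moved. The work goes in short steps, each a Python script; the robot and the scene stay as the last script left them, time stands still between calls to the robot, and variables do not carry over. Pictures are saved under pics/ and viewed, at most 10 in all, crops included, and the job is handed in when it is done.

```bash
ls; mkdir -p pics; python3 - <<'E'
from plant import ctrl,sensors,optics
import numpy as np,cv2
for n in("scene","top"):
    p,d=optics.grab_frame(n); c=optics.camera_params(n)
    np.savez(f"{n}0.npz",p=p,d=d,**c); cv2.imwrite(f"pics/{n}0.png",p[:,:,::-1])
    print(n,c,(d>0).mean())
print(ctrl.tcp_to_tips,sensors.read_state())
E
```

```text
pics
scene {'mtx': array([[495.817349  ,   0.        , 319.6176014 ],
       [  0.        , 495.817349  , 238.78594155],
       [  0.        ,   0.        ,   1.        ]]), 'k1': -0.09346850644445019, 'R': array([[-3.66534153e-01, -9.30404177e-01, -8.84633443e-04],
       [-8.79190547e-01,  3.46669255e-01, -3.26870633e-01],
       [ 3.04428477e-01, -1.19031489e-01, -9.45068678e-01]]), 't': array([ 346.80404247,  459.33766307, 1163.08134024])} 0.996064453125
top {'mtx': array([[590.86243128,   0.        , 324.2462968 ],
       [  0.        , 590.86243128, 237.24857893],
       [  0.        ,   0.        ,   1.        ]]), 'k1': -0.07399578361694362, 'R': array([[ 8.76439336e-04, -9.99701276e-01, -2.44252159e-02],
       [-9.84635970e-01,  3.40235450e-03, -1.74586454e-01],
       [ 1.74617404e-01,  2.42029606e-02, -9.84338854e-01]]), 't': array([ 174.76570668,  550.52270538, 1193.94037365])} 0.9960188802083333
25.0 {'t': 0.1, 'q': array([ 1.03651307e+00,  2.07376453e-01,  1.54281399e+00, -2.98325280e-05,
        1.39355286e+00, -1.50538148e-01]), 'qvel': array([-1.26427568e-03, -5.68414749e-04, -3.06428624e-03, -1.17587768e-03,
       -4.54172276e-05, -1.11271133e-03]), 'tau': array([-9.24925334e-04, -3.84095478e+01, -2.92548501e+01, -3.63070267e-04,
        4.90811333e-03, -1.30841232e-05]), 'eef_pos': array([214.9824366 , 532.59949331, 255.21682   ]), 'eef_rot': array([[-9.27270813e-01,  3.74389764e-01, -1.06988671e-03],
       [ 3.74391178e-01,  9.27268982e-01, -1.86586897e-03],
       [ 2.93510513e-04, -2.13072198e-03, -9.99997687e-01]]), 'force': array([1.06577823, 0.01736643, 0.82270139]), 'wrist_torque': array([-0.02145237, -0.02269975,  0.00014047]), 'grasp_force': 0.0, 'grip_width': 85.58863155385087}
```

View pics/scene0.png

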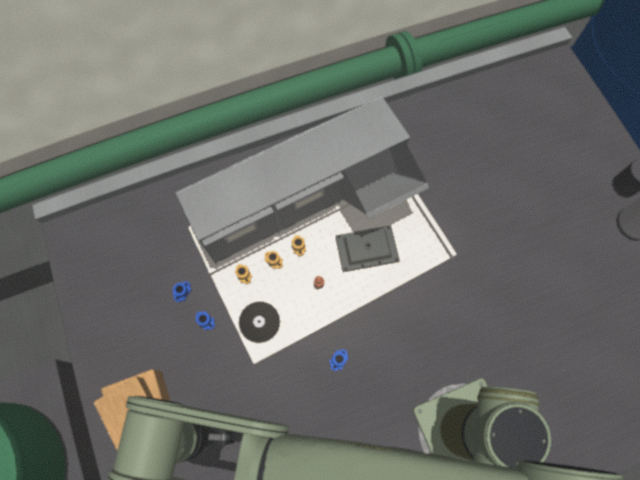

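View pics/top0.png

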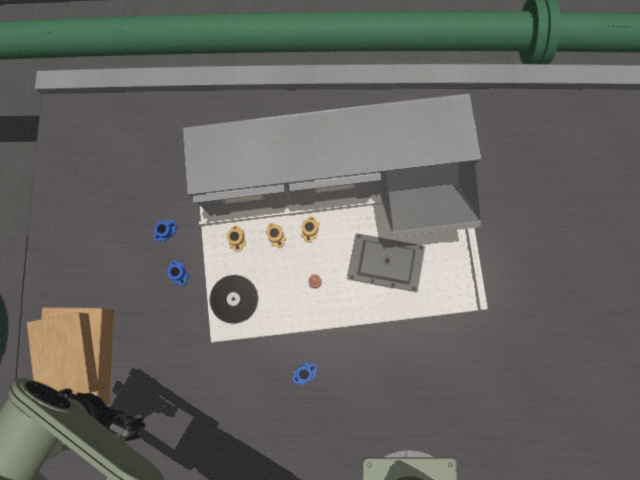

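The scene view shows the nozzle at (319,282), the cover at (367,248), the bronze glands at (243,272), (274,259) and (299,244), and the diaphragm at (259,322). The top view shows the nozzle at (315,281), the cover at (386,262) and the open bin at about (432,208). The blue glands are the look-alikes. Next I'll build an orthorectified map.

```bash
cat > h.py <<'E'
import numpy as np,cv2
def cloud(p,d,c,mask=None):
    v,u=np.nonzero((d>0) if mask is None else (d>0)&mask)
    k=np.array([c["k1"],0,0,0,0],float)
    n=cv2.undistortPoints(np.stack([u,v],1).astype(float)[:,None],c["mtx"],k)[:,0]
    z=d[v,u].astype(float); P=np.c_[n*z[:,None],z]
    return (P-c["t"])@c["R"], p[v,u], np.c_[u,v]
def load(n): 
    f=np.load(n+".npz"); return f["p"],f["d"],{k:f[k] for k in("mtx","R","t")}|{"k1":float(f["k1"])}
def ray(c,uv):
    n=cv2.undistortPoints(np.array(uv,float).reshape(-1,1,2),c["mtx"],np.array([c["k1"],0,0,0,0.]))[:,0]
    return -c["R"].T@c["t"], np.c_[n,np.ones(len(n))]@c["R"]
def onplane(c,uv,z):
    o,r=ray(c,uv); return o+r*((z-o[2])/r[:,2])[:,None]
E
python3 - <<'E'
from h import *
for n in("scene0","top0"):
    X,C,uv=cloud(*load(n))
    print(n)
    hsv=cv2.cvtColor(C[None],cv2.COLOR_RGB2HSV)[0]
    S=(X[:,0]>300)&(X[:,0]<1000)&(abs(X[:,1])<500)
    white=S&(hsv[:,2]>190)&(hsv[:,1]<40)
    w=X[white]; hist=np.histogram(w[:,2],np.arange(0,80,4)); print("whiteZ",hist[0],np.median(w[:,2]))
    top=S&(abs(X[:,2]-230)<12); print("racktop",top.sum(),np.median(X[top,2]), cv2.minAreaRect(X[top][:,:2].astype(np.float32)))
    red=S&((hsv[:,0]<10)|(hsv[:,0]>170))&(hsv[:,1]>70)&(X[:,2]>33)&(X[:,2]<110)
    print("red",red.sum(),X[red].mean(0),X[red].min(0),X[red].max(0),uv[red].min(0),uv[red].max(0))
    led=white&(abs(X[:,2]-30)<8)
    print("ledge",led.sum(),cv2.minAreaRect(X[led][:,:2].astype(np.float32)))
p,d,c=load("top0")
img=cv2.resize(p[140:360,180:500],(800,550),interpolation=cv2.INTER_CUBIC); cv2.imwrite("pics/topcrop.png",img[:,:,::-1])
E
```

```text
scene0
whiteZ [  21    5    0    0    1  104 3233 8258 2529  126   41   36  129   43
    1    0    0    0    0] 29.821996146860613
racktop 12717 230.43718424988128 ((690.5899658203125, 158.8072509765625), (146.79026794433594, 546.1674194335938), 7.046158313751221)
red 57 [454.60783881 196.67489984  74.15309043] [445.88671229 184.1406256   55.30332542] [467.15179752 207.67973664  91.28322786] [314 277] [323 286]
ledge 14207 ((563.2088623046875, 145.8103485107422), (396.0010986328125, 585.6314086914062), 6.655795097351074)
top0
whiteZ [    0     0     0     0     0   170  4473 11991  3899   167    36    51
   175    99     4     1     0     0     0] 29.94466812810152
racktop 20973 230.61973242402254 ((690.3965454101562, 158.30210876464844), (147.7742462158203, 546.6368408203125), 6.691080570220947)
red 82 [455.56660143 192.65000599  74.64872378] [445.14392384 182.30846289  58.30243737] [469.62413668 205.09238643  93.62307434] [309 275] [320 287]
ledge 20651 ((511.43896484375, 139.59722900390625), (290.4270935058594, 585.1055297851562), 6.612890243530273)
```

View pics/topcrop.png

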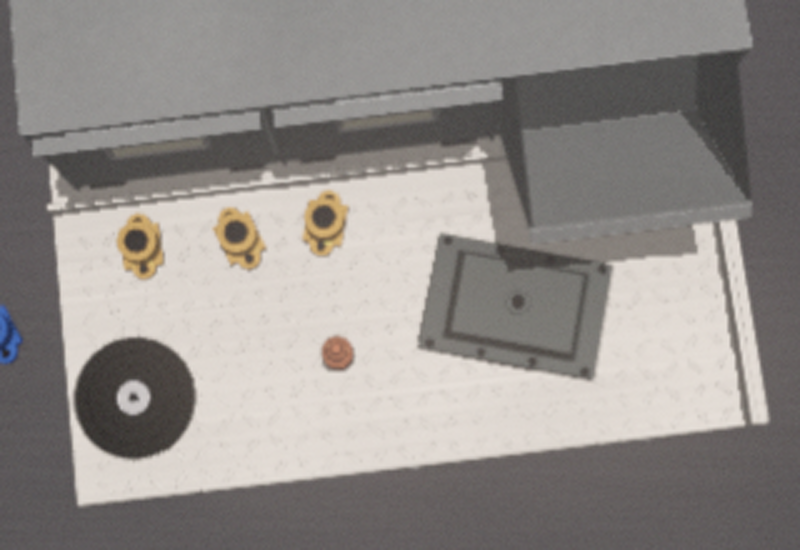

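The crop shows the single copper nozzle at crop (338,352), the bare-ledge cover corners at (441,235), (612,262), (594,380) and (418,347), and the bin lip edge at (535,236)–(750,213). Next I'll fit the locker, bin, cover and nozzle poses.

```bash
cat >> h.py <<'E'
from scipy.optimize import least_squares
from scipy.ndimage import map_coordinates,gaussian_filter
def proj(c,X):
    return cv2.projectPoints(np.asarray(X,float),cv2.Rodrigues(c["R"])[0],c["t"],c["mtx"],np.array([c["k1"],0,0,0,0.]))[0][:,0]
def Lk(P,X):  # locker -> world
    s,k=np.sin(P[2]),np.cos(P[2]); X=np.asarray(X,float); return np.c_[P[0]+k*X[:,0]-s*X[:,1],P[1]+s*X[:,0]+k*X[:,1],X[:,2]]
def edgefit(views,model,P0,rad=5,it=4):
    """model(P)-> list of (A,B) world segments; searches strongest gradient normal to each."""
    P=np.array(P0,float)
    gs=[gaussian_filter(cv2.cvtColor(p,cv2.COLOR_RGB2GRAY).astype(float),.7) for p,_,_ in views]
    for i in range(it):
        obs=[]
        for vi,(p,d,c) in enumerate(views):
            for si,(A,B) in enumerate(model(P)):
                t=np.linspace(.08,.92,25); a=proj(c,A+np.outer(t,B-A)); u=a[-1]-a[0]; n=np.array([-u[1],u[0]])/np.linalg.norm(u)
                s=np.arange(-rad,rad+.01,.25); q=a[:,None]+s[None,:,None]*n
                g=abs(np.gradient(map_coordinates(gs[vi],[q[...,1],q[...,0]],order=1,mode='nearest'),axis=1))
                j=g.argmax(1)
                for k in range(25):
                    if g[k,j[k]]>1.5 and 0<j[k]<len(s)-1: obs.append((vi,si,t[k],q[k,j[k]],n))
        def res(P):
            m=model(P); return [n@(proj(views[vi][2],[m[si][0]+t*(m[si][1]-m[si][0])])[0]-o) for vi,si,t,o,n in obs]
        P=least_squares(res,P,loss="soft_l1",f_scale=.4,x_scale=[1,1,.005][:len(P)]).x; rad=max(2.5,rad*.7)
    r=np.array(res(P)); per={}
    for o,e in zip(obs,r): per.setdefault((o[0],o[1]),[]).append(e)
    print("fit",P,"rms",np.sqrt(np.median(r**2)),{k:(len(v),round(float(np.median(v)),2)) for k,v in per.items()})
    return P
E
cat > fit.py <<'E'
from h import *
V=[load("scene0"),load("top0")]
def lm(P):
    S=[((-150,-150,30),(-150,385,30)),((-150,385,30),(90,385,30)),((100,40,50),(100,370,50)),((-150,-180,50),(-40,-180,50)),((117,-150,230),(117,330,230))]
    return [tuple(Lk(P,s)) for s in S]
c=V[1][2]
a=onplane(c,[(211.2,342)],30)[0]; b=onplane(c,[(478,310)],30)[0]
yaw=np.arctan2(-(a-b)[0],(a-b)[1]); o=a-Lk((0,0,yaw),[(-150,385,0)])[0]
print("init",o,yaw,"len",np.linalg.norm(a-b))
for vs in ([V[0]],[V[1]],V): P=edgefit(vs,lm,[o[0],o[1],yaw])
P=np.array(P)
def cm(Q):
    h=[(-50,-75,12),(50,-75,12),(50,75,12),(-50,75,12)]; w=Lk(Q,h)
    w=w+[0,0,30]
    return [(w[3],w[0]),(w[0],w[1]),(w[2],w[3])]
cc=onplane(c,[(180+x*.4,140+y*.4) for x,y in((441,235),(612,262),(594,380),(418,347))],42)
q0=cc.mean(0); qy=np.arctan2(-(cc[3]-cc[2])[0],(cc[3]-cc[2])[1])
print("coverinit",cc.round(1).tolist(),qy)
for vs in ([V[0]],[V[1]],V): Q=edgefit(vs,cm,[q0[0],q0[1],qy])
def inv(P,X): X=np.atleast_2d(X); return Lk((0,0,-P[2]),X-np.array([P[0],P[1],0]))
print("cover in locker",inv(P,[[Q[0],Q[1],30]]),Q[2]-P[2])
# bin angle from cloud
for v,nm in zip(V,"st"):
    X,C,uv=cloud(*v); L=inv(P,X)
    m=(L[:,1]>-165)&(L[:,1]<-15)&(L[:,0]>10)&(L[:,0]<85)&(L[:,2]>85)&(L[:,2]<190)
    A=L[m]; s,i=np.polyfit(A[:,0],A[:,2],1); print(nm,"sheet",m.sum(),s,i,"tilt",np.pi/2+np.arctan(s))
def bm(t):
    s,k=np.sin(t[0]),np.cos(t[0]); x=115-12*k-160*s; z=60-12*s+160*k
    return [tuple(Lk(P,[(x,-165,z),(x,-15,z)]))]
for vs in ([V[0]],[V[1]],V): T=edgefit(vs,bm,[.73],rad=4)
# nozzle
for v in V:
    hsv=cv2.cvtColor(v[0],cv2.COLOR_RGB2HSV); m=((hsv[...,0]<10)|(hsv[...,0]>170))&(hsv[...,1]>70)
    X,C,uv=cloud(*v,m); S=(abs(X[:,0]-455)<40)&(abs(X[:,1]-194)<40)&(X[:,2]>25)
    X=X[S]; hi=X[X[:,2]>np.percentile(X[:,2],85)]; print("noz",X.mean(0),"z5-95",np.percentile(X[:,2],[5,95,99]),"hi",hi.mean(0),inv(P,hi.mean(0)))
    # silhouette fit by area centroid of body model
    px=uv[S]; ctr=px.mean(0)
    def cen(q):
        th=np.linspace(0,2*np.pi,24,endpoint=False); pts=[]
        for r,z in((13.5,0),(13.5,34),(8.5,51),(3,60)): pts+= [(q[0]+r*np.cos(a),q[1]+r*np.sin(a),30+z) for a in th]
        h=cv2.convexHull(proj(v[2],pts).astype(np.float32)); M=cv2.moments(h); return np.array([M['m10'],M['m01']])/M['m00']
    r=least_squares(lambda q:cen(q)-ctr,[455,194]); print("  base centre",r.x,ctr,inv(P,[[r.x[0],r.x[1],30]]))
np.savez("pose.npz",P=P,Q=Q,T=T)
E
python3 fit.py
```

```text
init [526.45072244  46.76066978  30.        ] 0.11794391527684549 len 563.1866961322115
fit [5.26590972e+02 3.83244897e+01 1.30464682e-01] rms 0.5423516684004627 {(0, 0): (24, -0.83), (0, 1): (9, 0.33), (0, 2): (25, 0.79), (0, 3): (25, -0.18), (0, 4): (24, -0.2)}
fit [5.25634700e+02 4.85501724e+01 1.26105461e-01] rms 0.4928817245077539 {(0, 0): (25, -0.77), (0, 1): (23, 0.0), (0, 2): (25, 1.02), (0, 3): (23, 0.01), (0, 4): (25, -0.04)}
fit [5.25432506e+02 4.93918768e+01 1.28443179e-01] rms 0.506493769090662 {(0, 0): (25, -0.76), (0, 1): (23, 0.21), (0, 2): (25, 0.98), (0, 3): (25, 0.47), (0, 4): (24, -0.03), (1, 0): (24, -1.02), (1, 1): (24, -0.42), (1, 2): (25, 0.73), (1, 3): (22, -0.28), (1, 4): (23, -0.27)}
coverinit [[559.0, 106.1, 42.0], [535.3, -38.2, 42.0], [435.7, -20.4, 42.0], [463.7, 126.1, 42.0]] -0.1889093756613722
fit [ 4.97501822e+02  4.66849663e+01 -1.92509982e-01] rms 0.21905964674909592 {(0, 0): (25, -0.02), (0, 1): (25, 0.03), (0, 2): (25, -0.01)}
fit [ 4.98514121e+02  4.52666822e+01 -1.89776119e-01] rms 0.2479586132466288 {(0, 0): (25, -0.01), (0, 1): (25, 0.0), (0
[... 528 characters left out ...]
s 0.09739404556675088 {(0, 0): (4, -0.1)}
fit [0.71404475] rms 0.2539247902135854 {(0, 0): (10, 0.12), (1, 0): (4, -0.25)}
noz [454.60783881 196.67489984  74.15309043] z5-95 [61.32349282 89.47457366 91.21757782] hi [458.53287406 196.21622021  89.04749391] [[-47.54177254 154.18407324  89.04749391]]
  base centre [460.96821156 194.39817517] [318.43859649 281.26315789] [[-45.35937006 152.06906121  30.        ]]
noz [455.56660143 192.65000599  74.64872378] z5-95 [61.32588131 91.01416614 93.37965679] hi [457.29370234 193.82369263  90.02744964] [[-49.07719617 151.96997996  90.02744964]]
  base centre [458.14397977 193.79259846] [314.80487805 281.15853659] [[-48.23790576 151.83022963  30.        ]]
```

```bash
cat > e.py <<'E'
from h import *
V=[load("scene0"),load("top0")]
S={"front":((-150,-150,30),(-150,380,30)),"left":((-140,385,30),(85,385,30)),"backrail":((100,40,50),(100,370,50)),"backrailfoot":((100,40,30),(100,370,30)),"endrail_in":((-145,-180,50),(-30,-180,50)),"endrail_out":((-145,-186,50),(-30,-186,50)),"endfoot":((-145,-180,30),(-30,-180,30)),"rack":((117,-150,230),(117,330,230))}
P=np.array([526,47.5,.120])
for nm,(A,B) in S.items():
  for v in V:
    A=np.array(A,float);B=np.array(B,float); w=Lk(P,[A,B]); c=v[2]; g=gaussian_filter(cv2.cvtColor(v[0],cv2.COLOR_RGB2GRAY).astype(float),.6)
    ax=0 if A[0]==B[0] else 1; offs=np.arange(-16,16.1,.5); t=np.linspace(.05,.95,60)
    L=A+t[:,None]*(B-A); prof=[]
    for o in offs:
        M=L.copy(); M[:,ax]+=o; q=proj(c,Lk(P,M)); prof.append(map_coordinates(g,[q[:,1],q[:,0]],order=1))
    prof=np.array(prof); m1=np.median(prof[:,:20],1);m2=np.median(prof[:,40:],1)
    def pk(m):
        d=np.gradient(m,offs); I=[i for i in range(1,len(d)-1) if abs(d[i])>=abs(d[i-1]) and abs(d[i])>abs(d[i+1]) and abs(d[i])>2.5]
        return [(float(offs[i]),round(float(d[i]),0)) for i in I]
    print(nm,"start third",pk(m1),"| end third",pk(m2))
E
python3 e.py
```

```text
front start third [(0.0, 19.0)] | end third [(0.0, 21.0)]
front start third [(0.0, 22.0)] | end third [(1.0, 24.0)]
left start third [(2.5, -21.0)] | end third [(2.0, -20.0)]
left start third [(-15.5, 21.0), (1.0, -27.0)] | end third [(-0.5, -23.0), (0.5, -24.0)]
backrail start third [(-5.5, -13.0), (0.5, 4.0), (7.0, -7.0)] | end third [(-5.0, -15.0), (1.5, 5.0), (6.5, -6.0), (8.0, -7.0)]
backrail start third [(-4.0, -17.0), (0.5, 6.0), (1.5, 3.0), (5.0, -5.0), (6.5, -3.0)] | end third [(-4.0, -18.0), (1.5, 10.0), (5.5, -10.0)]
backrailfoot start third [(2.0, -14.0), (7.5, 5.0), (13.0, -7.0)] | end third [(2.0, -15.0), (8.5, 6.0), (13.5, -7.0)]
backrailfoot start third [(0.5, -17.0), (2.0, -14.0), (5.0, 6.0), (10.0, -5.0)] | end third [(1.0, -17.0), (5.5, 12.0), (10.5, -8.0)]
endrail_in start third [(-10.0, 18.0), (2.5, -16.0), (9.5, 16.0)] | end third [(-10.5, 17.0), (2.5, -16.0), (10.0, 16.0)]
endrail_in start third [(-13.5, 24.0), (0.5, -22.0), (8.0, 23.0)] | end third [(-13.5, 25.0), (-6.5, -3.0), (0.0, -22.0), (1.0, -22.0), (7.0, 21.0)]
endrail_out start third [(-4.0, 18.0), (8.5, -16.0), (15.5, 16.0)] | end third [(-4.5, 17.0), (8.5, -16.0)]
endrail_out start third [(-7.5, 24.0), (6.5, -22.0), (14.0, 23.0)] | end third [(-7.5, 25.0), (-0.5, -3.0), (6.0, -22.0), (7.0, -22.0), (13.0, 21.0)]
endfoot start third [(-5.0, -16.0), (2.5, 16.0)] | end third [(-5.5, -15.0), (2.5, 15.0)]
endfoot start third [(-4.0, -22.0), (2.5, 23.0)] | end third [(-11.5, -3.0), (-4.0, -23.0), (2.5, 22.0)]
rack start third [(1.5, 9.0)] | end third [(-3.0, -7.0), (3.5, 7.0)]
rack start third [(1.5, 17.0)] | end third [(-1.0, -13.0), (2.0, 13.0)]
```

Locker pose is now about (526.8, 49.3) with yaw 0.118. All edges agree within about 1 mm, and the bin angle is about 0.72. The nozzle is at (459.5,194), and its 90 mm top checks out in both views. Starting the grasp.

```bash
cat > r.py <<'E'
from h import *
from plant import ctrl,sensors,optics
P=np.array([526.8,49.3,.118])
RL=np.array([[np.cos(P[2]),-np.sin(P[2]),0],[np.sin(P[2]),np.cos(P[2]),0],[0,0,1]])
def W(x,y,z): return Lk(P,[(x,y,z)])[0]
def inv(X): return Lk((0,0,-P[2]),np.atleast_2d(X)-np.array([P[0],P[1],0]))[0]
def R(a=0,yaw=0):  # tool down, tipped a towards +x of the locker, turned yaw about vertical
    z=np.array([np.sin(a),0,-np.cos(a)]); y=np.array([0,1.,0]); M=np.c_[np.cross(y,z),y,z]
    c,s=np.cos(yaw),np.sin(yaw); return RL@np.array([[c,-s,0],[s,c,0],[0,0,1]])@M
def B(th,bx,by,bz):
    s,k=np.sin(th),np.cos(th); return W(115+bx*k-bz*s,-90+by,60+bx*s+bz*k)
def st(tag=""):
    s=sensors.read_state(); print(tag,"t%.2f"%s["t"],"L",inv(s["eef_pos"]).round(1),"F",(RL.T@s["force"]).round(1),"w%.1f gf%.1f"%(s["grip_width"],s["grasp_force"])); return s
def snap(n):
    for k in("scene","top"):
        p,d=optics.grab_frame(k); np.savez(f"{k}_{n}.npz",p=p,d=d,**optics.camera_params(k)); cv2.imwrite(f"pics/{k}_{n}.png",p[:,:,::-1])
E
python3 - <<'E'
from r import *
th=.72; N=np.array([459.5,194,0]); g=31
tgt=[("app",[*N[:2],170],R()),("gr",[*N[:2],61],R()),("lift",[*N[:2],260],R()),("binapp",B(th,52,0,g+7+150),R(th)),("bin",B(th,52,0,g+6),R(th))]
for n,p,r in tgt: print(n,np.round(p),ctrl.solve_ik(p,r), inv(p).round())
if all(ctrl.solve_ik(p,r) is not None for _,p,r in tgt):
    ctrl.move_ptp(tgt[0][1],tgt[0][2]); st("app"); print(ctrl.tcp_to_tips)
    hit=ctrl.move_l(tgt[1][1],vel=120,threshold=8); st(f"down {hit}")
    ctrl.gripper_to(20,40); st("grip"); print(ctrl.tcp_to_tips)
    ctrl.move_l(tgt[2][1],vel=150); st("lift")
    ctrl.move_ptp(tgt[3][1],tgt[3][2]); st("binapp")
    snap(1)
    a=cv2.imread("pics/top_1.png")[130:350,330:520]; b=cv2.imread("pics/scene_1.png")[120:300,300:460]
    cv2.imwrite("pics/v1.png",np.hstack([cv2.resize(a,(400,463)),cv2.resize(b,(400,463))]))
E
```

```text
app [460. 194. 170.] [ 2.25799380e-01  1.36807104e-01  1.81340548e+00 -4.44089210e-16
  1.19138007e+00 -1.46299695e+00] [-50. 152. 170.]
gr [460. 194.  61.] [ 2.25799380e-01  3.05781073e-01  1.87856525e+00 -4.44089210e-16
  9.57246330e-01 -1.46299695e+00] [-50. 152.  61.]
lift [460. 194. 260.] [ 2.25799380e-01  4.01501014e-02  1.71974293e+00 -4.44089210e-16
  1.38169963e+00 -1.46299695e+00] [-50. 152. 260.]
binapp [567. -37. 236.] [-0.3836274  -0.11599998  2.08446999  0.59423722  0.6020289  -2.46999848] [ 30. -90. 236.]
bin [666. -25. 122.] [-0.28064299  0.28982335  1.93267965  0.84061986  0.35067702 -2.68679154] [130. -90. 122.]
app t1.68 L [-49.7 152.2 170.2] F [-0.9 -0.5 -0. ] w85.6 gf0.0
25.0
down False t2.73 L [-49.  151.8  61.7] F [-0.5 -0.1 -0.6] w85.3 gf0.0
grip t3.31 L [-49.5 151.7  61.5] F [-0.5  0.1  4. ] w25.4 gf39.5
25.0
lift t4.78 L [-50.5 151.5 258.7] F [ 0.1 -0.5 -2.5] w25.5 gf39.3
binapp t5.79 L [ 30.  -89.4 235.3] F [-0.8  0.4 -1.3] w25.7 gf39.4
```

View pics/v1.png

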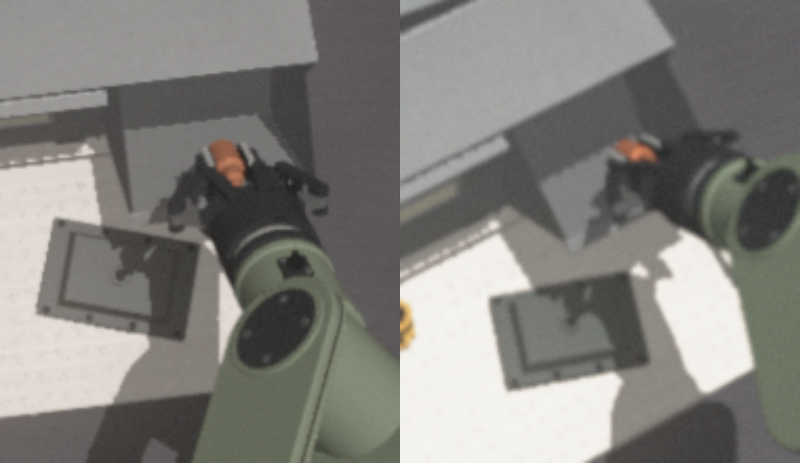

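The nozzle is held at the bin mouth (v1, left panel (228,160)), with the gripper centred across the bin. Lowering it in.

```bash
python3 - <<'E'
from r import *
th=.72; g=31.5
h=ctrl.move_l(B(th,52,0,g+25),vel=80,threshold=10); st(f"in {h}")
if not h:
    h=ctrl.move_l(B(th,52,0,g+4),vel=25,threshold=4); st(f"floor {h}")
snap(2)
a=cv2.imread("pics/top_2.png")[130:350,330:520]; b=cv2.imread("pics/scene_2.png")[120:300,300:460]
cv2.imwrite("pics/v2.png",np.hstack([cv2.resize(a,(400,463)),cv2.resize(b,(400,463))]))
E
```

```text
in False t7.68 L [116.9 -90.1 137.3] F [-0.1 -0.2 -1.7] w25.7 gf39.4
floor False t8.68 L [130.7 -90.  121. ] F [-0.2 -0.  -1.4] w25.7 gf39.4
```

View pics/v2.png

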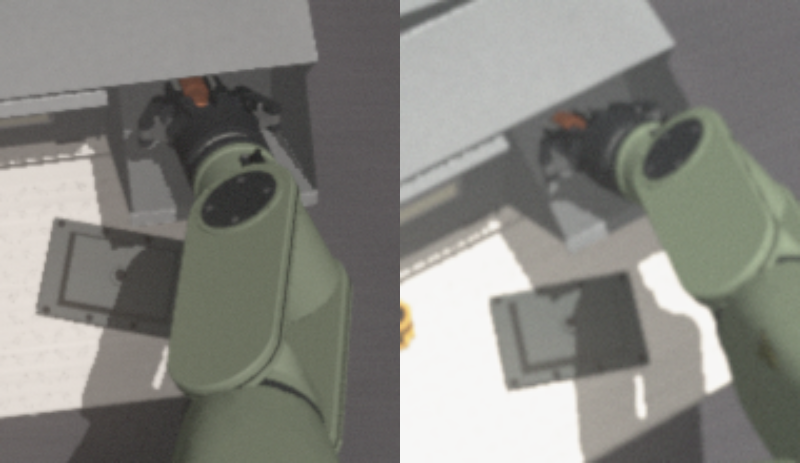

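The nozzle is deep inside the bin, with the bin unmoved and no contact force. Releasing, backing out and checking.

```bash
python3 - <<'E'
from r import *
th=.72; g=31.5
ctrl.gripper_to(46); st("rel"); ctrl.hold(.2)
h=ctrl.move_l(B(th,54,0,g+150),vel=90,threshold=12); st(f"out {h}")
if not h:
    ctrl.move_ptp(W(-110,-90,240),R()); ctrl.gripper_to(0); st("clear")
snap(3)
a=cv2.imread("pics/top_3.png")[130:350,330:520]; b=cv2.imread("pics/scene_3.png")[120:300,300:460]
cv2.imwrite("pics/v3.png",np.hstack([cv2.resize(a,(400,463)),cv2.resize(b,(400,463))]))
E
```

```text
rel t9.11 L [131.1 -90.2 121.6] F [ 0.4 -0.1  0.1] w45.9 gf0.0
out False t11.08 L [ 35.8 -89.9 231.5] F [-0.1 -0.1 -0.4] w45.9 gf0.0
clear t12.33 L [-110.   -90.   239.9] F [-0.4 -0.6 -0.9] w0.2 gf0.0
```

View pics/v3.png

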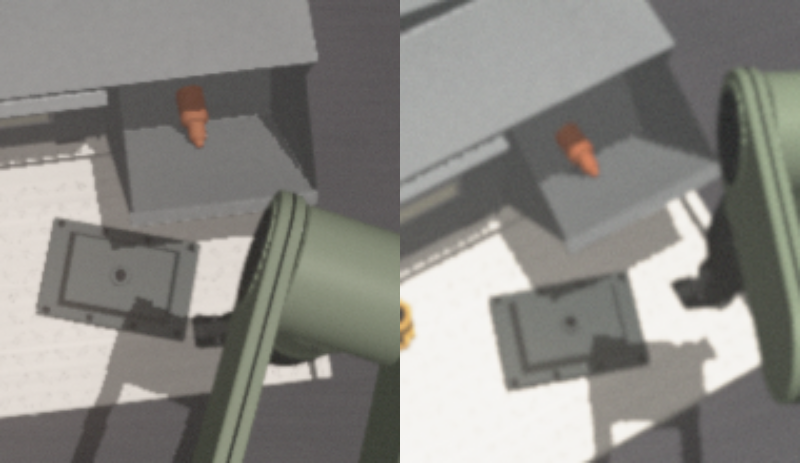

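The nozzle lies inside the bin at (193,115), and the bin is still open. Tipping it shut by the lip.

```bash
python3 - <<'E'
from r import *
def lip(t,dx=0): s,k=np.sin(t),np.cos(t); return W(115-12*k-160*s-11+dx,-90,60-12*s+160*k+10)
ctrl.move_l(lip(.72,-18),R(),vel=150); st("start")
for t in np.arange(.66,-.01,-.11):
    h=ctrl.move_l(lip(t),vel=70,threshold=25); s=st(f"th{t:.2f} {h}")
    if h: break
if not h or t<.06:
    h=ctrl.move_l(lip(0,12),vel=25,threshold=8); st(f"end {h}")
snap(4)
ctrl.move_l(lip(0,-60),vel=150); ctrl.hold(.2); snap(5)
V=[load("scene_5"),load("top_5")]
for v in V:
    X,C,uv=cloud(*v); L=Lk((0,0,-P[2]),X-np.array([P[0],P[1],0]))
    m=(L[:,1]>-165)&(L[:,1]<-15)&(L[:,2]>205)&(L[:,2]<226)&(L[:,0]>0)&(L[:,0]<118); m2=(L[:,1]>5)&(L[:,1]<160)&(L[:,2]>205)&(L[:,2]<226)&(L[:,0]>0)&(L[:,0]<118)
    print(m.sum(),np.percentile(L[m,0],[2,5,50]) if m.sum() else 0,"fixed",m2.sum(),np.percentile(L[m2,0],[2,5,50]) if m2.sum() else 0)
cv2.imwrite("pics/v5.png",np.hstack([cv2.resize(cv2.imread(f"pics/{k}_5.png")[y:y+230,x:x+250],(400,368)) for k,x,y in(("top",270,130),("scene",240,110))]))
E
```

```text
start t13.25 L [-28.7 -90.  182.5] F [-0.8  0.4 -0.5] w0.1 gf0.0
th0.66 False t13.77 L [ -3.2 -90.1 189.4] F [-0.1 -0.3 -0.4] w-0.2 gf0.0
th0.55 False t14.17 L [ 10.6 -90.1 200.5] F [-0.9  0.3 -0.2] w0.1 gf0.0
th0.44 False t14.57 L [ 25.2 -90.  209.7] F [-0.2 -0.4  0.3] w0.1 gf0.0
th0.33 False t14.97 L [ 40.8 -90.  217.5] F [ 0.2  0.4 -0.5] w-0.1 gf0.0
th0.22 False t15.37 L [ 57.3 -90.  223.4] F [-0.5 -0.  -0.4] w-0.0 gf0.0
th0.11 False t15.77 L [ 74.3 -90.  227.6] F [ 0.4 -0.1 -0.4] w0.1 gf0.0
th0.00 False t16.17 L [ 91.4 -89.9 229.6] F [-2.4 -0.4  0.3] w0.1 gf1.2
end True t16.42 L [ 91.2 -89.8 228.8] F [ 0.1 -0.  -0.3] w-0.3 gf0.0
263 [ 23.63450369  24.828146   108.97562304] fixed 400 [103.48340717 104.01581728 110.47665644]
281 [101.88836128 102.88917515 109.93772789] fixed 679 [102.52527046 102.94556194 109.54044357]
```

View pics/v5.png

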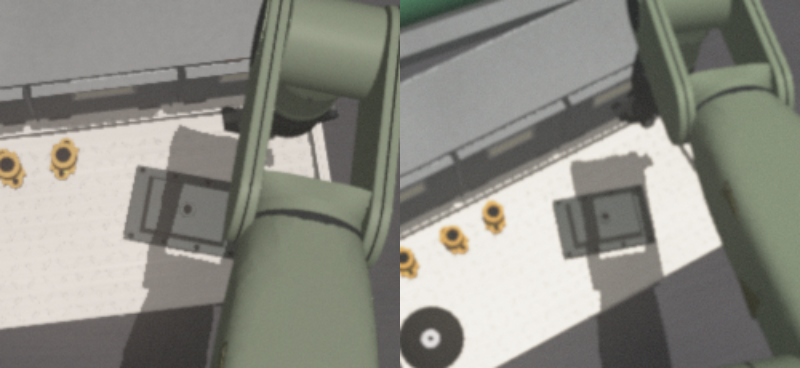

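The right-hand bin is shut: its lip is at the same x as the fixed bins' lips (about 103), and the end stop was felt. Next comes squaring the cover with the two open fingers and pushing it to the back rail.

```bash
cat > cov.py <<'E'
from r import *
def fitcover(n,q0):
    V=[load("scene_"+n),load("top_"+n)]
    def cm(Q):
        w=Lk(Q,[(-50,-75,12),(50,-75,12),(50,75,12),(-50,75,12)])+[0,0,30]
        return [(w[3],w[0]),(w[0],w[1]),(w[2],w[3]),(w[1],w[2])]
    for v in V:
        w=W(*q0[:2],30); Q=edgefit([v],cm,[w[0],w[1],q0[2]+P[2]],rad=6); print("cover L",inv([Q[0],Q[1],30]).round(1),"yaw %.4f"%(Q[2]-P[2]))
E
python3 - <<'E'
from cov import *
ctrl.move_ptp(W(-127,0,130),R()); ctrl.gripper_to(85)
h=ctrl.move_l(W(-127,0,75),vel=100,threshold=8); st(f"dn {h}")
h=h or ctrl.move_l(W(-127,0,36),vel=20,threshold=4); s=st(f"touch {h}")
z=s["eef_pos"][2]+2.5; print("z",z); open("z.txt","w").write(str(z))
ctrl.move_l(W(-127,0,z),vel=30); st("up")
h=ctrl.move_l(W(-30,0,z),vel=60,threshold=25); st(f"push {h}")
h=h or ctrl.move_l(W(0,0,z),vel=20,threshold=10); st(f"seat {h}")
ctrl.move_l(W(-60,0,z),vel=120); ctrl.move_l(W(-100,60,250),vel=200)
ctrl.move_ptp(W(-140,300,300),R()); st("away")
snap(6); fitcover("6",(50,0,0))
cv2.imwrite("pics/v6.png",np.hstack([cv2.resize(cv2.imread(f"pics/{k}_6.png")[y:y+230,x:x+250],(400,368)) for k,x,y in(("top",270,130),("scene",240,110))]))
E
```

```text
dn False t19.68 L [-1.266e+02 -1.000e-01  7.530e+01] F [-0.3 -0.1 -0.3] w84.9 gf0.0
touch True t21.16 L [-127.    0.   42.] F [-1.3 -0.8  5.1] w84.7 gf2.6
z 44.504580748605754
up t21.42 L [-1.268e+02 -1.000e-01  4.470e+01] F [-0.8  0.6 -0.2] w85.1 gf0.0
push False t23.18 L [-30.    0.   44.5] F [-1.4 -0.3 -2.4] w84.9 gf1.1
seat True t24.15 L [-12.1   0.1  43.9] F [-0.1  0.   0.1] w85.5 gf0.0
away t26.89 L [-140.   299.1  299. ] F [-0.5 -1.1  0.8] w85.1 gf0.0
fit [5.74180956e+02 7.00470381e+01 1.16998855e-01] rms 0.26350776867391124 {(0, 0): (25, -0.3), (0, 1): (25, 0.24), (0, 2): (25, 0.24), (0, 3): (25, -0.48)}
cover L [49.5 15.  30. ] yaw -0.0010
fit [5.74368144e+02 6.82995205e+01 1.24126393e-01] rms 0.2894679334784246 {(0, 0): (25, -0.72), (0, 1): (25, -0.0), (0, 2): (25, 0.04), (0, 3): (25, -0.78)}
cover L [49.5 13.3 30. ] yaw 0.0061
```

View pics/v6.png

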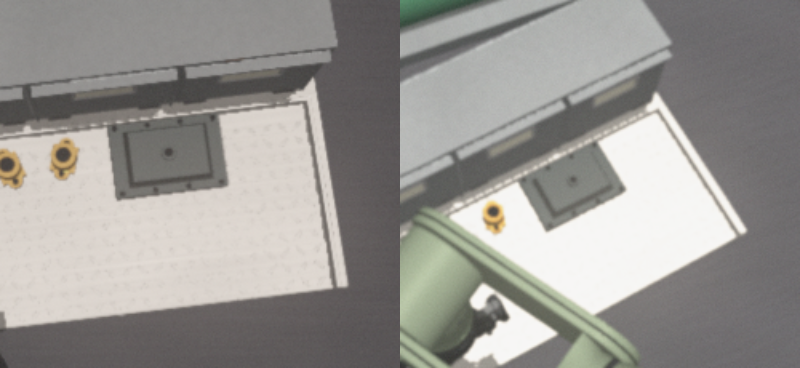

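The cover lies square against the back rail at centre y≈14, with its left side at y≈89. Gland3 is just left of it at v6 (63,155). Pushing toward the end rail with the fingers turned 90°.

```bash
python3 - <<'E'
from cov import *
X,C,uv=cloud(*load("top_6")); L=Lk((0,0,-P[2]),X-np.array([P[0],P[1],0])); hs=cv2.cvtColor(C[None],cv2.COLOR_RGB2HSV)[0]
m=(hs[:,0]>10)&(hs[:,0]<30)&(hs[:,1]>100)&(abs(L[:,0]-50)<60)&(L[:,1]<200)&(L[:,1]>95)&(L[:,2]>30)
print("gland3 ext",m.sum(),L[m].min(0),L[m].max(0))
assert L[m][:,1].min()>122
x=40;y=107
best=None
for yw in(np.pi/2,-np.pi/2):
    qs=[ctrl.solve_ik(W(x,yy,zz),R(0,yw)) for yy,zz in((y,150),(y,45),(-25,45))]; print(yw,[None if q is None else q.round(2) for q in qs])
    if all(q is not None for q in qs) and (best is None or abs(qs[2][5])<best[0]): best=(abs(qs[2][5]),yw)
yw=best[1]; Rr=R(0,yw)
ctrl.gripper_to(40); ctrl.move_ptp(W(x,y,180),Rr)
h=ctrl.move_l(W(x,y,80),vel=100,threshold=8); st(f"dn {h}")
h=h or ctrl.move_l(W(x,y,40),vel=20,threshold=4); s=st(f"touch {h}")
z=s["eef_pos"][2]+2.5; print("z",z)
if 40<z<62:
    ctrl.move_l(W(x,y,z),vel=30)
    h=ctrl.move_l(W(x,-5,z),vel=60,threshold=25); st(f"push {h}")
    h=h or ctrl.move_l(W(x,-32,z),vel=20,threshold=10); st(f"seat {h}")
    ctrl.move_l(W(x,30,z),vel=120); ctrl.move_l(W(x-30,40,220),vel=200)
    ctrl.move_ptp(W(-140,250,300),R()); st("away")
    snap(7); fitcover("7",(50,-105,0))
E
```

```text
gland3 ext 213 [ 36.22904319 130.72262541  32.17413799] [ 88.16855267 167.68797866  69.01622863]
1.5707963267948966 [None, None, None]
-1.5707963267948966 [array([ 0.13,  0.32,  1.64, -0.  ,  1.19,  0.01]), array([ 0.13,  0.47,  1.69, -0.  ,  0.99,  0.01]), array([-0.1 ,  0.46,  1.7 , -0.  ,  0.98, -0.22])]
dn True t29.04 L [ 38.3 107.8 159.1] F [ 0.1 -0.6 -0.4] w40.0 gf0.0
touch True t29.04 L [ 38.3 107.8 159.1] F [ 0.1 -0.6 -0.4] w40.0 gf0.0
z 161.63370749132577
```

The stop at z 159 left zero force, so it was probably a residual transient after the fast move. Settling and retrying.

```bash
python3 - <<'E'
from cov import *
x=40;y=107
ctrl.hold(.3); st("rest")
h=ctrl.move_l(W(x,y,80),vel=80,threshold=8); st(f"dn {h}")
h=h or ctrl.move_l(W(x,y,40),vel=20,threshold=4); s=st(f"touch {h}")
z=s["eef_pos"][2]+2.5; print("z",z)
if 40<z<62:
    ctrl.move_l(W(x,y,z),vel=30)
    h=ctrl.move_l(W(x,-5,z),vel=60,threshold=25); st(f"push {h}")
    h=h or ctrl.move_l(W(x,-32,z),vel=20,threshold=10); st(f"seat {h}")
    ctrl.move_l(W(x,30,z),vel=120); ctrl.move_l(W(x-30,40,220),vel=200)
    ctrl.move_ptp(W(-140,250,300),R()); st("away")
    snap(7); fitcover("7",(50,-105,0))
    cv2.imwrite("pics/v7.png",np.hstack([cv2.resize(cv2.imread(f"pics/{k}_7.png")[y:y+184,x:x+200],(400,368)) for k,x,y in(("top",310,150),("scene",270,130))]))
E
```

```text
rest t29.34 L [ 40.1 107.6 161.8] F [-1.2  1.3 -0.2] w39.8 gf0.0
dn True t29.57 L [ 39.3 107.6 160.3] F [-0.9 -0.6  0.6] w40.3 gf0.0
touch True t29.57 L [ 39.3 107.6 160.3] F [-0.9 -0.6  0.6] w40.3 gf0.0
z 162.77636775239978
```

The contact is real: the wide linkage knuckles (±65 mm along the closing axis) meet the bin lip at x 103. Shifting 15 mm toward the robot clears it.

```bash
python3 - <<'E'
from cov import *
x=25;y=107
ctrl.move_l(W(40,y,180),vel=60); ctrl.move_l(W(x,y,180),vel=60); ctrl.gripper_to(42)
h=ctrl.move_l(W(x,y,80),vel=80,threshold=6); st(f"dn {h}")
h=h or ctrl.move_l(W(x,y,40),vel=20,threshold=4); s=st(f"touch {h}")
z=s["eef_pos"][2]+2.5; print("z",z)
if 40<z<62:
    ctrl.move_l(W(x,y,z),vel=30)
    h=ctrl.move_l(W(x,-5,z),vel=60,threshold=25); st(f"push {h}")
    h=h or ctrl.move_l(W(x,-32,z),vel=20,threshold=10); st(f"seat {h}")
    ctrl.move_l(W(x,30,z),vel=120); ctrl.move_l(W(x-20,40,220),vel=200)
    ctrl.move_ptp(W(-140,250,300),R()); st("away")
    snap(7); fitcover("7",(50,-105,0))
    cv2.imwrite("pics/v7.png",np.hstack([cv2.resize(cv2.imread(f"pics/{k}_7.png")[y:y+184,x:x+200],(400,368)) for k,x,y in(("top",310,150),("scene",270,130))]))
E
```

```text
dn False t32.08 L [ 25.6 107.   80.7] F [ 0.3 -0.1  0.8] w42.2 gf0.0
touch True t33.36 L [ 25.  107.   53.3] F [-0.8 -0.1  5. ] w42.1 gf2.4
z 55.83433536886221
push False t35.64 L [24.9 -5.  55.7] F [-1.   2.1 -0.6] w42.1 gf1.0
seat True t36.48 L [ 24.6 -19.7  55.4] F [1.6 0.4 0.4] w41.9 gf0.2
away t39.05 L [-140.   249.6  298.9] F [ 0.3 -0.1 -0.1] w41.8 gf0.0
fit [ 5.88189780e+02 -4.86603015e+01  1.17472895e-01] rms 0.5075740145701972 {(0, 0): (25, -0.26), (0, 1): (25, -0.72), (0, 2): (25, -0.54), (0, 3): (25, -0.29)}
cover L [  49.4 -104.5   30. ] yaw -0.0005
fit [ 5.88643098e+02 -5.02046510e+01  1.16183471e-01] rms 0.757954486479182 {(0, 0): (25, -0.53), (0, 1): (25, -0.99), (0, 2): (25, -0.75), (0, 3): (25, -0.97)}
cover L [  49.7 -106.1   30. ] yaw -0.0018
```

```bash
python3 - <<'E'
from cov import *
ctrl.move_ptp(W(-50,-105,110),R()); ctrl.gripper_to(85); ctrl.hold(.2)
h=ctrl.move_l(W(-50,-105,45),vel=80,threshold=8); st(f"dn {h}")
if not h:
    h=ctrl.move_l(W(2,-105,45),vel=25,threshold=14); st(f"seat {h}")
    ctrl.move_l(W(-60,-105,45),vel=150)
ctrl.move_l(W(-80,-60,200),vel=200); ctrl.move_ptp(W(-140,250,300),R()); st("away")
snap(8); fitcover("8",(50,-105,0))
cv2.imwrite("pics/v8.png",np.hstack([cv2.resize(cv2.imread(f"pics/{k}_8.png")[y:y+184,x:x+200],(400,368)) for k,x,y in(("top",310,150),("scene",270,130))]))
E
```

```text
dn False t42.33 L [ -49.5 -105.2   45.4] F [0.1 0.2 0.6] w85.1 gf0.0
seat True t43.83 L [ -12.  -104.6   44. ] F [0.7 0.3 0.7] w85.0 gf0.0
away t46.51 L [-139.9  249.2  299.1] F [ 0.6 -0.2 -0.2] w84.9 gf0.0
fit [ 5.88223275e+02 -4.86069968e+01  1.17452147e-01] rms 0.5000461514095106 {(0, 0): (25, -0.26), (0, 1): (25, -0.75), (0, 2): (25, -0.5), (0, 3): (25, -0.49)}
cover L [  49.5 -104.5   30. ] yaw -0.0005
fit [ 5.88752683e+02 -5.01556638e+01  1.18933411e-01] rms 0.7641894859217253 {(0, 0): (25, -0.74), (0, 1): (25, -1.0), (0, 2): (25, -0.75), (0, 3): (25, -0.73)}
cover L [  49.8 -106.1   30. ] yaw 0.0009
```

View pics/v8.png

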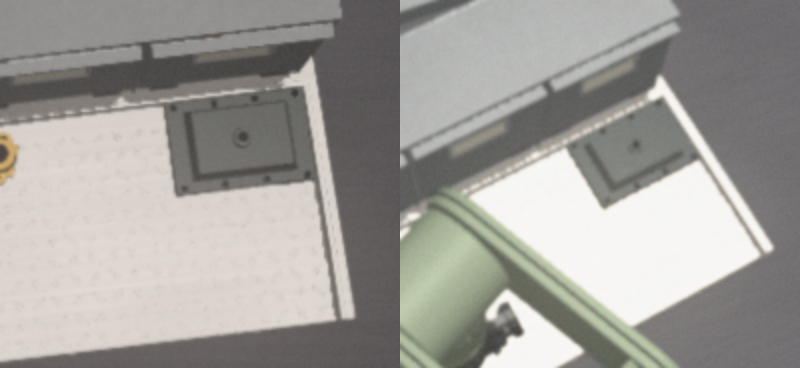

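The cover sits flush in the corner at (240,140), the bin is shut, and the bystanders in view are undisturbed.

```bash
python3 -c "
from plant import ctrl
print(ctrl.finish_job())"
```

```text
the job is handed in; nothing more can be done
None
```

I handed the job in at about 47 s: the nozzle is inside the shut bin, the cover is square and tight against both rails, and I did not touch the diaphragm or glands, though while I was lowering beside the cover the gripper bumped the shut bin's lip twice, stopping at the 8 N force limit both times.

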